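Pin the jig's swing arm and lock it to the strut with a hammer-head bolt

TASK

Swing the jig's arm until its round hole lines up with the hole in the index block below, then push the index pin fully home through both. Then put the hammer-head bolt down through the arm's oblong hole into the slotted strut, head in line with the slot, until its collar rests on the arm, and turn it a quarter turn (either way) so that its head catches under the strut's lips. Leave pin and bolt seated, and do not disturb the other things on the bench.

Things in the scene. Friction and masses are not known exactly. Their poses are not given: they have to be found in the camera images.
- jig: the jig, fixed: a plywood base 220 (x) x 230 (y) x 12 mm carrying a steel slotted strut along its x axis, a dark steel index block and, on an upright pivot, the swing arm. Origin: centre of the base's underside; the pivot is at y = -75 mm, the index hole at y = -15 mm, the strut's middle at y = 40 mm
- swing_arm (a joint): angle of the swing arm, rad. 0: the arm lies along the jig's y axis, square across the strut, and its holes line up with those below; positive: swung clockwise seen from above, free end away from the robot. Light friction (about 1 N at the knob) keeps it where it is left; there is no stop at 0 (limits -0.35 and 1.0)
- bar_knob (a point): centre of the black upright round knob (20 mm across, 34 mm tall) standing on the arm near its free end (its top is 98 mm above the table), 160 mm from the pivot. The arm is a level aluminium plate 56 mm wide, 200 mm long, 8 mm thick, its top 64 mm above the table. The point's y axis points from the pivot along the arm
- bar_hole (a point): centre of the 13 mm round hole in the arm, on its top face, 60 mm from the pivot along the arm; with the pin in, the arm still has up to about 3 mm of play here either way
- bar_slot (a point): centre of the oblong hole in the arm, on its top face, 115 mm from the pivot; 39 mm long across the arm (the point's x axis) and 20 mm wide along it (y)
- index_hole (a point): centre of the mouth of the 13 mm upright round hole, 41 mm deep, in the index block (44 x 44 mm) fixed on the jig, 60 mm from the pivot; the mouth is 53 mm above the table and 3 mm below the arm. The point's y axis points from the pivot towards the strut
- strut_mid (a point): middle of the top of the slotted strut, 53 mm above the table; the strut is 41 mm wide, 41 mm high and 200 mm long along the point's x axis; its slot is 20 mm wide between two lips that reach 6 mm down; the channel below is 37 mm wide. With the arm at 0 the arm's oblong hole is right above this point
- bolt_grip (a point): centre of the hammer-head bolt's flat black grip, 36 mm long (x), 12 thick (y), 44 tall (z). Below: collar 32 mm across, 6 thick, its underside 28 mm below this point; stem 12 mm across, 20 long; hammer head 33 mm long along the grip's x, 14 wide, 8 thick, foot 56 mm below this point. 0.11 kg. With the collar on the arm the head is 3 mm below the strut's lips and turns freely either way
- pin_grip (a point): centre of the index pin's round black grip, 18 mm across, 40 tall (z up). Below: collar 24 mm across, 5 thick, its underside 25 mm below this point; shank 10 mm across, 38 long, with a tapered tip, foot 63 mm below this point. 0.08 kg
- bolt_stand: fixed wooden block 64 x 64 x 45 mm (origin under its centre) in which the bolt stands upright, head down in an oblong pocket 39 (x) x 20 mm, collar on the block's top; a straight lift of 35 mm frees it. The two stands may change places
- pin_stand: the other such wooden block; the pin stands upright in its 15 mm round hole, collar on the block's top; a straight lift of 45 mm frees it
- dowel: bystander: plain wooden dowel standing between the stands, 22 mm across, 60 mm tall; origin at its underside or, for tools, along its length
- pot: bystander: white lidded pot, 60 mm across, 60 mm tall; origin at its underside or, for tools, along its length
- mug: bystander: white mug, 80 mm across, 95 mm tall; origin at its underside or, for tools, along its length
- tape: bystander: roll of yellow tape lying flat, 90 mm across, 24 mm tall; origin at its underside or, for tools, along its length
- hammer: bystander: hammer lying at the far left; origin at its underside or, for tools, along its length
- screwdriver: bystander: screwdriver lying at the near left; origin at its underside or, for tools, along its length
- offcut: bystander: wooden offcut 50 x 130 x 22 mm lying to the right; origin at its underside or, for tools, along its length
There are look-alikes about, which are no part of the job. What is shaped like the part that bears pin_grip but turquoise or white is not meant. What is shaped like the part that bears bolt_grip but orange is not meant.

How it is judged:
By the outcome, as a careful person would: the job done as asked, in the order asked, and still so for the second after the job is handed in, with the robot touching nothing.
It also fails if it takes over 72 s, if anything falls off the work surface, if the arm or the gripper's body presses on something with over 40 N, if the wrist force passes 120 N, or if a joint passes its speed limit or range.

ROBOT

A 6-joint arm with a two-finger parallel gripper is mounted at the origin on the work surface. World frame = base frame: x ahead of the robot, y to its left, z up, the work surface at z = 0. Lengths are in m, angles in rad, forces in N, time in s.
With the tool pointing down it reaches from about 0.25 to 0.775 m from the base axis. Payload 4 kg.
Tool frame: the origin (TCP) lies at the very end of the fingers, on their centre line; the grasp point (between the pads) lies 19 mm behind it; z points along the fingers, y is the line along which they close (so a half turn about z gives the same grasp; the last joint's range is limited). The gripper opens to 94 mm and grips with 3 to 60 N. Pads are 16 mm wide; open, the fingers measure 119 mm over their backs; the gripper's body (75 mm by 177 mm) begins 78 mm behind the grasp point.
Start: joints at [-1.315, 0.087, 1.371, -0, 1.684, -0.103], TCP at [0.193, -0.515, 0.206] pointing down, gripper open.
Joint ranges: [-3.1, 3.1], [-0.76, 2.03], [0.27, 2.55], [-1.08, 4.22], [0.17, 2.65], [-2.57, 2.57]. Speed limits (rad/s): [2.79, 2.79, 3.14, 3.14, 3.14, 3.14].

INTERFACE

Orientations are given as [roll, pitch, yaw] about the fixed x, y, z axes, in that order (R = Rz(yaw) Ry(pitch) Rx(roll)).
In Python, from bench import robot, vision gives the robot as it stands.
- The arm moves only by the shell command python3 -m crank 'ROWS'. ROWS is JSON, a list of rows, each a list of 3 entries, a list of its own where there are three numbers: the closure, from 0 (fully open) to 1 (shut), then the shift along the tool's x, y, z in m, then the turn, a rotation vector about the tool's x, y, z in degrees. A call has 1 to 8 rows; each row shifts and turns the commanded pose from where the row before left it, along the tool's axes as they then stand; what a row does not reach is not made up. A row lasts 1/10 s, in which the tool goes at most 50 mm and 8.59 degrees, less where a joint would pass 70% of its speed; a pose out of reach is approached as far as the arm can. A call with a gripper value outside its range is refused whole. The fingers move at their own pace and stop on an object; the grip force is fixed at half the most. Time passes only in rows, so rows that do not move let the fingers close. It gives the time, the measured TCP pose, the force, the opening and the grip force at its end, in the units of the state.
- robot.get_obs(): the state, without advancing time (a new reading comes with each control period).
- vision.snapshot(name): name is "side" or "top" or "wrist"; returns a dict with "color" (384x512x3 uint8, red, green, blue), "z_map" (384x512 float32, m along the optical axis (not along the pixel's ray), 0 where there is no reading), "fx", "fy", "cx", "cy" (pixels), "dist" ([k1, k2, p1, p2, k3] as OpenCV has them; the pictures are not rectified), "R" (3x3) and "t" (3): a world point X has camera coordinates R X + t. Camera axes: x right, y down, z forward; pixel columns grow to the right and rows downward; lengths in m; the calibration is good to about 2 mm. A picture is of the moment at which its call begins.
- robot.close_job(): hands the job in; it is judged then, once.
The state is a dict: "time": time; "joint_positions": joint angles; "qvel": joint speeds; "joint_torque": joint torques, N m; "tool_pos": TCP position; "ee_rot": TCP orientation; "wrist_force": force on the tool from outside, world axes, zero at the start; "wrist_torque": the same for the moment, N m; "width": finger opening in m; "finger_force": force on a finger pad.
Only numpy, scipy, OpenCV 4.12 (cv2) and the standard library are available. Lean on these libraries where they do the work, as an engineer would, in place of code of your own. Each camera call takes 0.05 s, during which the arm holds its last target. There are 200 camera calls.

## Working session

There is one attempt and no reset: what is moved stays moved. The work goes in short steps, Python scripts to look and compute and a shell command to move; the robot and the scene stay as the last step left them, time stands still between calls to the robot, and variables do not carry over. Pictures are saved under pics/ and viewed, at most 10 in all, crops included, and the job is handed in when it is done.

```bash
mkdir -p pics; ls; python3 - <<'E'
from bench import robot, vision
import cv2, numpy as np
o=robot.get_obs(); print(o)
for n in ["top","side"]:
    s=vision.snapshot(n); cv2.imwrite(f"pics/{n}0.png",cv2.resize(s["color"][:,:,::-1],(800,600),interpolation=cv2.INTER_CUBIC))
    np.savez(f"{n}0.npz",**s); print(n,s["fx"],s["cx"],s["cy"],s["dist"],s["R"],s["t"])
E
```

```text
pics
{'time': 0.0, 'joint_positions': array([-1.31510394e+00,  8.79454985e-02,  1.37222713e+00, -1.02593370e-05,
        1.68358279e+00, -1.03100215e-01]), 'qvel': array([ 0.00112969,  0.00073563, -0.00032823, -0.00067789,  0.00039389,
       -0.00095689]), 'joint_torque': array([-1.50143176e-03, -3.40184748e+01, -3.02426648e+01,  7.16122147e-02,
        3.30585474e-02, -1.58586918e-04]), 'tool_pos': array([ 0.19298482, -0.51445735,  0.20432312]), 'ee_rot': array([-3.13944032e+00, -2.12444557e-04,  3.58791227e-01]), 'wrist_force': array([-0.26366035, -1.13358477, -0.09938796]), 'wrist_torque': array([0.02566163, 0.0343466 , 0.00850425]), 'finger_force': 0.0, 'width': 0.09433250024530837}
top 499.9167842481736 250.0028638220909 191.49912315195164 [-0.09696666  0.          0.          0.          0.        ] [[ 6.41550921e-03 -9.99977203e-01  2.10602876e-03]
 [-9.83383399e-01 -6.69112832e-03 -1.81417525e-01]
 [ 1.81427481e-01 -9.07147921e-04 -9.83403908e-01]] [-0.06415473  0.56433488  1.58399658]
side 417.1325254209682 255.09761754122 194.03233726780422 [-0.08545054  0.          0.          0.          0.        ] [[-0.9946878  -0.10288137  0.00340517]
 [-0.07083319  0.66008424 -0.74784454]
 [ 0.07469157 -0.74411304 -0.66386516]] [0.5569487  0.13735179 1.12382433]
```

View pics/top0.png

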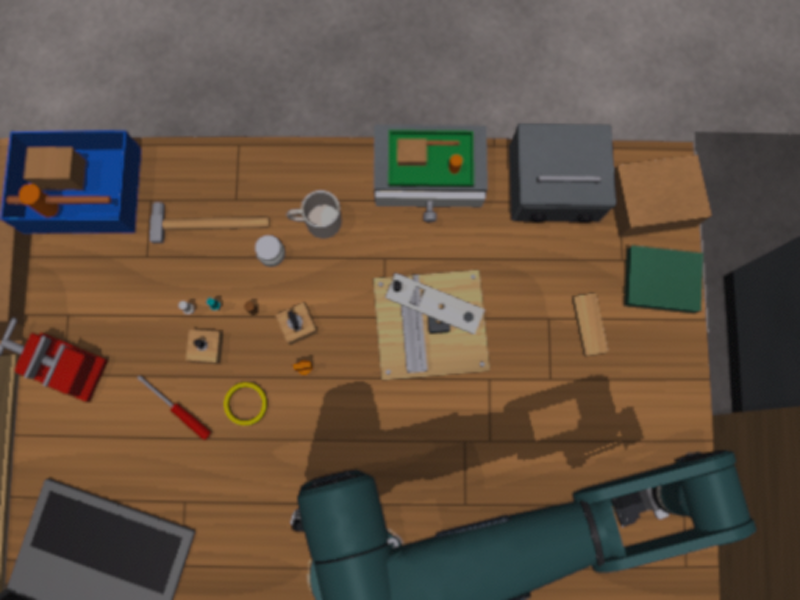

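View pics/side0.png

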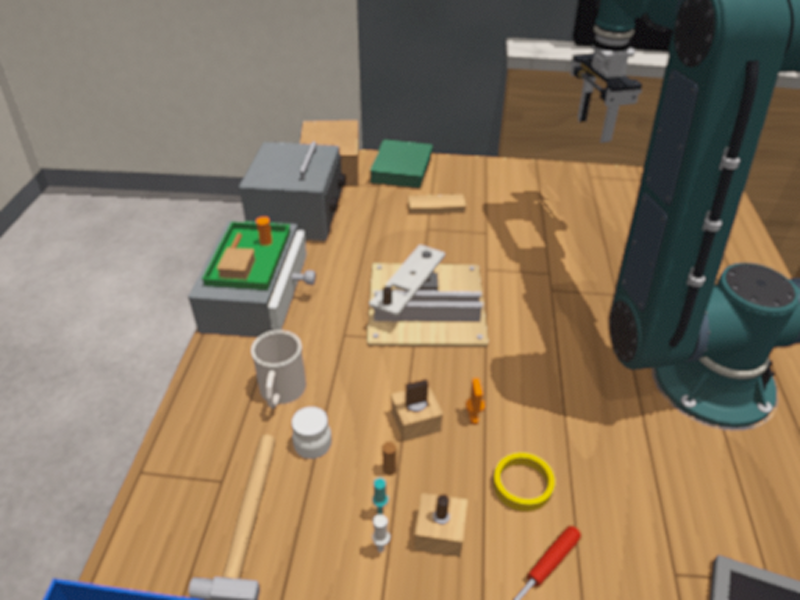

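The top view shows the jig at about (432,325), with the knob at (397,286) and the pivot at (468,316). The stand with the flat black grip (bolt) is at (296,322), and the stand with the round black grip (pin) is at (203,345). The look-alikes are white (186,306), turquoise (213,303) and orange (303,366). The side view agrees: black flat grip (417,395), black round grip (442,508), orange (476,400), turquoise (380,492), white (381,530). The black ones standing in the wooden blocks fit the description. I'll confirm that in a crop.

```bash
cat > h.py <<'E'
import numpy as np, cv2
def ray(s,uv):
    K=np.array([[s["fx"],0,s["cx"]],[0,s["fy"],s["cy"]],[0,0,1.]])
    n=cv2.undistortPoints(np.array(uv,float).reshape(-1,1,2),K,np.array(s["dist"],float)).reshape(-1,2)
    d=np.c_[n,np.ones(len(n))]@s["R"]; return -s["R"].T@s["t"],d
def onz(s,uv,z):
    c,d=ray(s,uv); return c+d*((z-c[2])/d[:,2])[:,None]
def pix(s,X):
    K=np.array([[s["fx"],0,s["cx"]],[0,s["fy"],s["cy"]],[0,0,1.]])
    return cv2.projectPoints(np.array(X,float).reshape(-1,1,3),cv2.Rodrigues(np.array(s["R"]))[0],np.array(s["t"]),K,np.array(s["dist"],float))[0].reshape(-1,2)
def two(s1,u1,s2,u2):
    c1,d1=ray(s1,[u1]);c2,d2=ray(s2,[u2]);A=np.c_[d1[0],-d2[0]]
    k=np.linalg.lstsq(A,c2-c1,rcond=None)[0];p=c1+d1[0]*k[0];q=c2+d2[0]*k[1]
    return (p+q)/2,np.linalg.norm(p-q)
def blobs(mask,roi,amin=8):
    x0,y0,x1,y1=roi; m=np.zeros_like(mask,np.uint8); m[y0:y1,x0:x1]=mask[y0:y1,x0:x1]
    n,l,st,c=cv2.connectedComponentsWithStats(m,connectivity=8)
    return [(c[i],st[i,4],cv2.minAreaRect(np.argwhere(l==i)[:,::-1].astype(np.float32))) for i in range(1,n) if st[i,4]>=amin]
E
python3 - <<'E'
from h import *
T=dict(np.load("top0.npz"));S=dict(np.load("side0.npz"))
for n,s,roi in [("top",T,(105,170,320,250)),("side",S,(215,145,330,365))]:
    dk=s["color"].max(2)<70
    for b in blobs(dk,roi): print(n,b[0].round(1),b[1],np.round(b[2][1],1),round(b[2][2],0))
a=T["color"][180:245,108:318,::-1]; b=S["color"][235:360,225:325,::-1]
a=cv2.resize(a,None,fx=3.8,fy=3.8,interpolation=2); j=T["color"][165:250,235:320,::-1]
j=cv2.resize(j,(345,345),interpolation=2); b=cv2.resize(b,(276,345),interpolation=2)
o=np.zeros((600,800,3),np.uint8); o[:a.shape[0],:a.shape[1]]=a[:, :800]; o[250:595,:345]=j; o[250:595,360:636]=b
cv2.imwrite("pics/crop1.png",o)
E
```

```text
top [253.6 182.6] 21 [5. 3.] 90.0
top [137.8 193.9] 12 [1.9 5.4] 22.0
top [162.6 198.2] 16 [2.8 4.9] 45.0
top [187.7 204.6] 43 [11.6  4. ] 63.0
top [279.3 210.3] 33 [ 8. 11.] 90.0
top [141.  216.5] 8 [7. 0.] -90.0
top [127.9 219.4] 29 [6.3 4.5] 27.0
side [247.4 189.2] 32 [8. 3.] 90.0
side [266.2 251.9] 106 [ 9.5 14.3] 68.0
side [282.  326.9] 36 [7. 4.] 90.0
```

View pics/crop1.png

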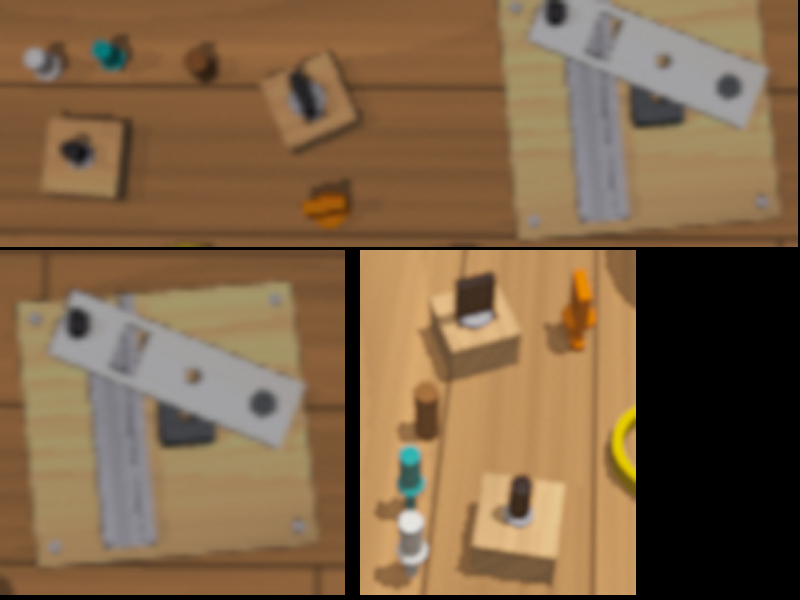

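The crop confirms the targets: the flat black grip stands in the upper-right block and the round black grip in the left block. The orange, turquoise and white pieces stand free and are not meant.

```bash
python3 - <<'E'
from h import *
T=dict(np.load("top0.npz"));S=dict(np.load("side0.npz"))
f=lambda p:[(x/4.059+235-.4,y/4.059+165-.4) for x,y in p]
B=onz(T,f([(17,303),(290,283),(318,541),(40,567)]),.012); print("base",B.round(4).tolist(),"c",B.mean(0).round(4))
ex=(B[0]+B[1]-B[2]-B[3])[:2]; ey=(B[0]+B[3]-B[1]-B[2])[:2]
ax=np.arctan2(ex[1],ex[0]); ay=np.arctan2(ey[1],ey[0])-np.pi/2; th=(ax+ay)/2; print("jig yaw deg",np.degrees([ax,ay]))
R=np.array([[np.cos(th),-np.sin(th)],[np.sin(th),np.cos(th)]]); c=B.mean(0)[:2]
for n,y in [("pivot",-.075),("index",-.015),("strut",.04)]: print(n,(c+R@[0,y]).round(4))
A=onz(T,f([(75,290),(305,382),(280,447),(50,353)]),.064); 
v=(A[0]+A[3]-A[1]-A[2])[:2]; print("arm yaw",np.degrees(np.arctan2(v[1],v[0]))-90, "c",A.mean(0).round(4))
print("pivot cap",onz(T,f([(263,403)]),.066).round(4),"hole",onz(T,f([(194,376)]),.064).round(4))
u=v/np.linalg.norm(v)
print("knob top",onz(T,[(253.6,182.2)],.098).round(4), onz(S,[(247.4,189.2)],.085).round(4))
print("pin",two(T,(127.9,219.4),S,(282,326.9)),onz(T,[(127.9,219.4)],.075))
print("bolt",two(T,(187.7,204.6),S,(266.2,251.9)),onz(T,[(187.7,204.6)],.08))
# stand tops (45mm): corners crop1 top part, scale 3.8 offset(108,180)
g=lambda p:[(x/3.8+108-.4,y/3.8+180-.4) for x,y in p]
for n,q in [("pinst",[(47,116),(130,118),(124,197),(43,192)]),("boltst",[(260,86),(326,54),(357,118),(292,150)])]:
    P=onz(T,g(q),.045); e=(P[0]+P[1]-P[2]-P[3])[:2]; print(n,P.mean(0).round(4),"yaw of up-edge",np.degrees(np.arctan2(e[1],e[0])), np.linalg.norm(P[0]-P[1]))
E
```

```text
base [[0.4117, -0.0245, 0.012], [0.4293, -0.2467, 0.012], [0.2224, -0.267, 0.012], [0.201, -0.0449, 0.012]] c [ 0.3161 -0.1458  0.012 ]
jig yaw deg [5.55667445 5.00739503]
pivot [ 0.323  -0.2205]
index [ 0.3175 -0.1607]
strut [ 0.3124 -0.106 ]
arm yaw -21.70043030651847 c [ 0.3571 -0.1516  0.064 ]
pivot cap [[ 0.33   -0.2184  0.066 ]] hole [[ 0.3508 -0.1647  0.064 ]]
knob top [[ 0.5864 -0.0717  0.098 ]] [[ 0.5889 -0.069   0.085 ]]
pin (array([0.46857663, 0.334441  , 0.06057147]), np.float64(9.478578383679322e-05)) [[0.4667207  0.33089948 0.075     ]]
bolt (array([0.51782191, 0.14006944, 0.06997708]), np.float64(0.0015037828274685945)) [[0.51549545 0.13888216 0.08      ]]
pinst [0.4668 0.3305 0.045 ] yaw of up-edge -0.9995908084575951 0.07249878080740028
boltst [0.515  0.1393 0.045 ] yaw of up-edge 27.37402368048164 0.06311678472503525
```

```bash
python3 - <<'E'
from h import *
T=dict(np.load("top0.npz"));S=dict(np.load("side0.npz"))
f=lambda p:[(x/4.059+235-.4,(y-250)/4.059+165-.4) for x,y in p]
B=onz(T,f([(17,303),(290,283),(318,541),(40,567)]),.012); print("base",B.round(4).tolist(),"c",B.mean(0).round(4))
ex=(B[0]+B[1]-B[2]-B[3])[:2]; ey=(B[0]+B[3]-B[1]-B[2])[:2]
ax=np.arctan2(ex[1],ex[0]); ay=np.arctan2(ey[1],ey[0])-np.pi/2; th=(ax+ay)/2; print("jig yaw deg",np.degrees([ax,ay]))
R=np.array([[np.cos(th),-np.sin(th)],[np.sin(th),np.cos(th)]]); c=B.mean(0)[:2]
for n,y in [("pivot",-.075),("index",-.015),("strut",.04),("knob0",.085)]: print(n,(c+R@[0,y]).round(4))
A=onz(T,f([(75,290),(305,382),(280,447),(50,353)]),.064); 
v=(A[0]+A[3]-A[1]-A[2])[:2]; print("arm yaw",np.degrees(np.arctan2(v[1],v[0]))-90, "c",A.mean(0).round(4))
p=onz(T,f([(263,403)]),.066)[0]; h=onz(T,f([(194,376)]),.064)[0];print("pivot cap",p.round(4),"hole",h.round(4))
k=onz(T,[(253.6,182.2)],.098)[0]
print("knob top",k.round(4), onz(S,[(247.4,189.2)],.085).round(4),np.linalg.norm((k-p)[:2]),np.linalg.norm((h-p)[:2]))
for n,s,roi in [("side",S,(215,145,330,365))]:
    for b in blobs(s["color"].max(2)<85,roi): print(n,b[0].round(1),b[1],np.round(b[2][1],1))
E
```

```text
base [[0.6192, -0.0224, 0.012], [0.6379, -0.2496, 0.012], [0.4229, -0.2695, 0.012], [0.4005, -0.0433, 0.012]] c [ 0.5201 -0.1462  0.012 ]
jig yaw deg [5.38823555 5.17384886]
pivot [ 0.527  -0.2209]
index [ 0.5215 -0.1611]
strut [ 0.5164 -0.1064]
knob0 [ 0.5123 -0.0615]
arm yaw -22.020053383618063 c [ 0.5561 -0.1521  0.064 ]
pivot cap [ 0.5277 -0.2204  0.066 ] hole [ 0.5495 -0.1656  0.064 ]
knob top [ 0.5864 -0.0717  0.098 ] [[ 0.5889 -0.069   0.085 ]] 0.1598801347194384 0.058977650697666924
side [247.5 189.1] 37 [9. 3.]
side [274. 184.] 9 [8. 0.]
side [266.3 251.1] 145 [14. 12.]
side [282.5 324.7] 74 [13.  6.]
```

```bash
cat > go.py <<'E'
# python3 go.py x y z yawdeg : tool-frame shift (mm) and turn (deg) from the measured pose to that target, tool down
import sys,numpy as np
from scipy.spatial.transform import Rotation as Ro
from bench import robot
o=robot.get_obs(); R=Ro.from_euler("xyz",o["ee_rot"]); x=np.array([float(a) for a in sys.argv[1:5]])
s=R.inv().apply(x[:3]-o["tool_pos"]); G=Ro.from_euler("xyz",[np.pi,0,np.radians(x[3])])
print("t",round(o["time"],2),"tcp",o["tool_pos"].round(4),np.degrees(o["ee_rot"]).round(2),"shift mm",(s*1e3).round(1),"turn",(R.inv()*G).as_rotvec(degrees=True).round(2),
 "after-turn shift",(G.inv().apply(x[:3]-o["tool_pos"])*1e3).round(1),"F",o["wrist_force"].round(1),"w",round(o["width"]*1e3,1),"ff",round(o["finger_force"],1))
E
python3 go.py .5868 -.0715 .18 68
```

```text
t 0.1 tcp [ 0.193  -0.5145  0.2044] [-1.7989e+02 -1.0000e-02  2.0560e+01] shift mm [ 524.3 -276.5   25.1] turn [ -0.1   -0.05 -47.44] after-turn shift [558.3 199.2  24.4] F [ 0.1 -0.1 -0.3] w 94.0 ff 0.0
```

```bash
python3 -m crank '[[0.4,[0.035,-0.0185,0],[0,0,0]],[0.4,[0.035,-0.0185,0],[0,0,0]],[0.4,[0.035,-0.0185,0],[0,0,0]],[0.4,[0.035,-0.0185,0],[0,0,0]],[0.4,[0.035,-0.0185,0],[0,0,0]],[0.4,[0.035,-0.0185,0],[0,0,0]],[0.4,[0.035,-0.0185,0],[0,0,0]],[0.4,[0.035,-0.0185,0],[0,0,0]]]'
python3 -m crank '[[0.4,[0.035,-0.0185,0],[0,0,0]],[0.4,[0.035,-0.0185,0],[0,0,0]],[0.4,[0.035,-0.0185,0],[0,0,0]],[0.4,[0.035,-0.0185,0],[0,0,0]],[0.4,[0.035,-0.0185,0],[0,0,0]],[0.4,[0.034,-0.018,0],[0,0,0]],[0.4,[0.035,-0.0185,0],[0,0,0]],[0.4,[0,0,0],[0,0,-8]]]'
python3 -m crank '[[0.4,[0,0,0.005],[0,0,-8]],[0.4,[0,0,0.005],[0,0,-8]],[0.4,[0,0,0.005],[0,0,-8]],[0.4,[0,0,0.005],[0,0,-8]],[0.4,[0,0,0.005],[0,0,-7.5]],[0.4,[0,0,0],[0,0,0]],[0.4,[0,0,0],[0,0,0]]]'
python3 go.py .5868 -.0715 .18 68
python3 - <<'E'
from bench import vision
import cv2, numpy as np
s=vision.snapshot("wrist"); cv2.imwrite("pics/wrist1.png",s["color"][:,:,::-1]); np.savez("w1.npz",**s)
E
```

```text
time: 0.9
tool_pos: [0.404, -0.2765, 0.205]
ee_rot: [-3.141, 0.0, 0.359]
wrist_force: [0.1, -0.7, -0.6]
width: 0.0566
finger_force: 0.0
time: 1.7
tool_pos: [0.5883, -0.0677, 0.2038]
ee_rot: [-3.139, 0.0, 0.507]
wrist_force: [0.3, 0.1, 0.4]
width: 0.0563
finger_force: 0.0
time: 2.4
tool_pos: [0.5862, -0.0716, 0.18]
ee_rot: [-3.141, 0.0, 1.185]
wrist_force: [-0.5, -0.3, -0.1]
width: 0.0566
finger_force: 0.0
t 2.4 tcp [ 0.5862 -0.0716  0.18  ] [-1.7994e+02  1.0000e-02  6.7900e+01] shift mm [ 0.3  0.5 -0. ] turn [-0.06  0.01 -0.1 ] after-turn shift [ 0.3  0.5 -0. ] F [-0.5 -0.3 -0.1] w 56.6 ff 0.0
```

View pics/wrist1.png

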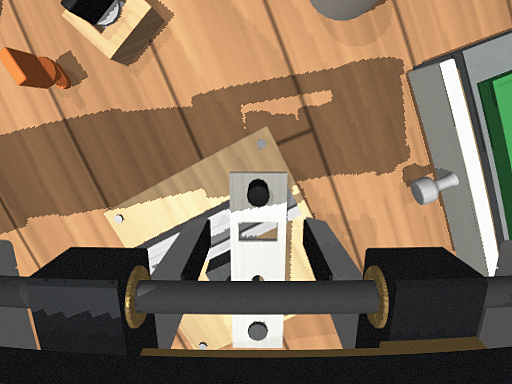

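The wrist view shows the knob at (258,193), the oblong hole at (258,232), the round hole half hidden at (258,280) and the pivot at (257,330). The arm is centred between the fingers.

```bash
python3 - <<'E'
from h import *
s=dict(np.load("w1.npz"))
print("knob",onz(s,[(258.5,187)],.098).round(4),"slot",onz(s,[(258,232)],.064).round(4),"pivot",onz(s,[(257.5,331)],.066).round(4))
print(pix(s,[[.5868,-.0715,.098],[.5862,-.0716,.18]]).round(1))
for b in blobs(s["color"].max(2)<60,(240,170,280,215)): print(b)
E
python3 -m crank '[[0.4,[0.0005,0,0.03],[0,0,0]],[0.4,[0,0,0.03],[0,0,0]],[0.4,[0,0,0.03],[0,0,0]],[0.4,[0,0,0.016],[0,0,0]],[0.4,[0,0,0],[0,0,0]],[0.4,[0,0,0],[0,0,0]]]'
python3 go.py .5868 -.0715 .074 68
```

```text
knob [[ 0.5913 -0.0637  0.098 ]] slot [[ 0.571  -0.1133  0.064 ]] pivot [[ 0.5274 -0.2198  0.066 ]]
[[257.  197.1]
 [256.2 230.6]]
(array([257.67857143, 192.67647059]), np.int32(476), ((257.5, 192.5), (27.0, 21.0), 90.0))
time: 3.05
tool_pos: [0.587, -0.0713, 0.0751]
ee_rot: [3.141, -0.0, 1.187]
wrist_force: [-0.0, 0.0, 1.1]
width: 0.0561
finger_force: 0.0
t 3.05 tcp [ 0.587  -0.0713  0.0751] [179.96  -0.    68.  ] shift mm [-0.3 -0.1  1.1] turn [ 0.04 -0.    0.  ] after-turn shift [-0.3 -0.1  1.1] F [-0.   0.   1.1] w 56.1 ff 0.0
```

```bash
python3 -m crank '[[1,[0,0,0],[0,0,0]],[1,[0,0,0],[0,0,0]],[1,[0,0,0],[0,0,0]],[1,[0,0,0],[0,0,0]],[1,[0,0,0],[0,0,0]]]'
python3 - <<'E'
import numpy as np
from bench import robot
o=robot.get_obs(); k=o["tool_pos"][:2]; p=np.array([.5274,-.2202]); v=k-p; r=np.hypot(*v); a=np.degrees(np.arctan2(v[1],v[0]))
print(k,r,"arm yaw",a-90)
E
```

```text
time: 3.55
tool_pos: [0.5869, -0.0712, 0.0748]
ee_rot: [3.141, -0.0, 1.188]
wrist_force: [0.5, 0.3, 1.1]
width: 0.02
finger_force: 2.1
[ 0.58694537 -0.07121075] 0.16044764583909227 arm yaw -21.784720635830908
```

```bash
python3 -m crank '[[1,[-0.0005,-0.01263,0],[0,0,-4.52]],[1,[-0.0005,-0.01263,0],[0,0,-4.52]],[1,[-0.0005,-0.01263,0],[0,0,-4.52]],[1,[-0.0005,-0.01263,0],[0,0,-4.52]],[1,[-0.0005,-0.01263,0],[0,0,-4.52]],[1,[-0.0005,-0.01263,0],[0,0,-4.52]],[1,[0,0,0],[0,0,0]],[1,[0,0,0],[0,0,0]]]'
python3 - <<'E'
import numpy as np
from bench import robot
o=robot.get_obs(); k=o["tool_pos"][:2]; p=np.array([.5274,-.2202]); v=k-p; r=np.hypot(*v); a=np.degrees(np.arctan2(v[1],v[0]))
print(k,r,"arm yaw",a-90,o["wrist_force"],np.degrees(o["ee_rot"]))
E
```

```text
time: 4.35
tool_pos: [0.5126, -0.0604, 0.0748]
ee_rot: [3.141, 0.0, 1.659]
wrist_force: [-0.3, -1.3, 0.6]
width: 0.0196
finger_force: 30.0
[ 0.51256782 -0.06041179] 0.16047512787303292 arm yaw 5.30322731359378 [-0.3059938  -1.2940375   0.64617121] [1.79965399e+02 2.68597063e-02 9.50739880e+01]
```

```bash
python3 -m crank '[[0.4,[0,0,0],[0,0,0]],[0.4,[0,0,0],[0,0,0]],[0.4,[0,0,-0.04],[0,0,0]],[0.4,[0,0,-0.045],[0,0,0]],[0.4,[-0.04,0,0],[0,0,0]],[0.4,[-0.05,0,0],[0,0,0]],[0.4,[-0.05,0,0],[0,0,0]],[0.4,[0,0,0],[0,0,0]]]'
python3 - <<'E'
from bench import vision
from h import *
s=vision.snapshot("wrist"); print("cam",-s["R"].T@s["t"],"axis",s["R"][2])
np.savez("w2.npz",**s); print(pix(s,[[.5215,-.1611,.064],[.5164,-.1064,.064],[.5123,-.0615,.098]]).round(1))
im=s["color"][:,:,::-1]; c=im[110:290,140:380]; cv2.imwrite("pics/wrist2.png",cv2.resize(c,(800,600),interpolation=2))
E
```

```text
time: 5.15
tool_pos: [0.525, -0.205, 0.1587]
ee_rot: [-3.141, 0.002, 1.654]
wrist_force: [0.3, 1.0, 0.7]
width: 0.0563
finger_force: 0.0
cam [ 0.51919207 -0.13910044  0.33677457] axis [ 0.01842315 -0.23192982 -0.97255804]
[[257.1 144.7]
 [256.6  78.9]
 [256.1   7.8]]
```

View pics/wrist2.png

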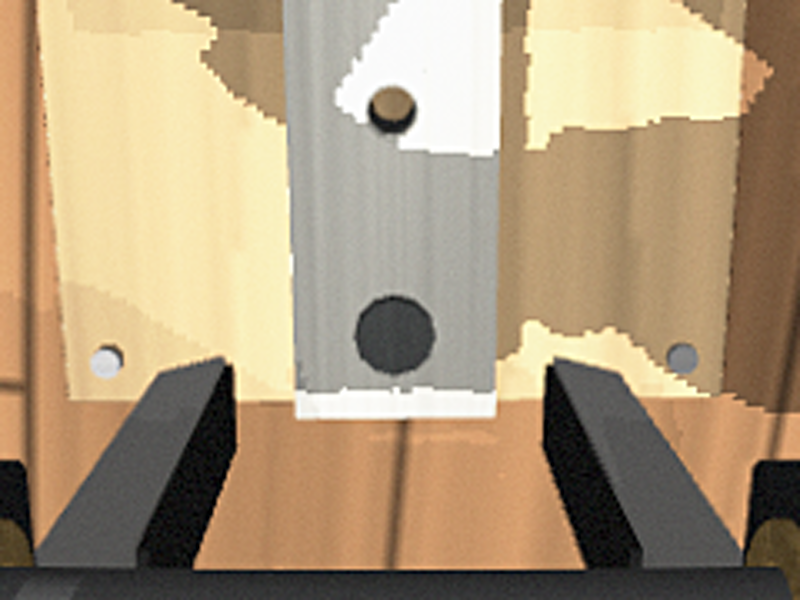

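The round hole is at crop (392,110), i.e. full pixels (257.6,143), and the lit bottom of the index bore is centred within it. The pivot cap is at crop (395,335). I'll check numerically how well they line up.

```bash
python3 - <<'E'
from h import *
s=dict(np.load("w2.npz")); c=s["color"].astype(int)
tan=(c[:,:,0]-c[:,:,2]>35); dk=c.max(2)<90
for n,m in [("tan",tan),("dark",dk),("both",tan|dk)]:
    for b in blobs(m,(245,130,271,155),20): print(n,b[0].round(2),b[1],onz(s,[b[0]],.012 if n=="tan" else .064).round(4))
    if n=="both":
        ys,xs=np.nonzero(m[130:155,245:271]); print(xs.min()+245,xs.max()+245,ys.min()+130,ys.max()+130)
    if n=="tan":
        for y in range(136,152): r=np.nonzero(m[y,245:271])[0]; r2=np.nonzero((tan|dk)[y,245:271])[0]; print(y,(r.min()+245,r.max()+245) if len(r) else None,(r2.min()+245,r2.max()+245) if len(r2) else None)
pv=blobs(dk,(240,190,280,230),50); print(pv[0][0],onz(s,[pv[0][0]],.066))
E
```

```text
tan [257.41 140.51] 93 [[ 0.5218 -0.1609  0.012 ]]
136 (np.int64(256), np.int64(259)) (np.int64(256), np.int64(259))
137 (np.int64(254), np.int64(261)) (np.int64(254), np.int64(261))
138 (np.int64(252), np.int64(262)) (np.int64(252), np.int64(262))
139 (np.int64(252), np.int64(263)) (np.int64(252), np.int64(263))
140 (np.int64(252), np.int64(263)) (np.int64(252), np.int64(263))
141 (np.int64(252), np.int64(263)) (np.int64(251), np.int64(263))
142 (np.int64(252), np.int64(262)) (np.int64(251), np.int64(264))
143 (np.int64(253), np.int64(262)) (np.int64(251), np.int64(264))
144 (np.int64(254), np.int64(261)) (np.int64(251), np.int64(263))
145 (np.int64(256), np.int64(260)) (np.int64(251), np.int64(263))
146 None (np.int64(251), np.int64(263))
147 None (np.int64(252), np.int64(262))
148 None (np.int64(253), np.int64(261))
149 None (np.int64(254), np.int64(260))
150 None None
151 None None
dark [257.  146.1] 59 [[ 0.5215 -0.1623  0.064 ]]
both [257.25 142.68] 152 [[ 0.5214 -0.1593  0.064 ]]
251 264 136 149
[257.93676815 210.0234192 ] [[ 0.52716737 -0.21939876  0.066     ]]
```

```bash
python3 go.py .4675 .331 .16 95.3; python3 -m crank '[[0.5,[0.042,0,0],[0,0,0]],[0.5,[0.042,0,0],[0,0,0]],[0.5,[0.042,0,0],[0,0,0]],[0.5,[0.042,0,0],[0,0,0]],[0.5,[0.042,0,0],[0,0,0]],[0.5,[0.042,0,0],[0,0,0]],[0.5,[0.042,0,0],[0,0,0]],[0.5,[0.042,0,0],[0,0,0]]]'
python3 -m crank '[[0.5,[0.042,0,0],[0,0,0]],[0.5,[0.042,0,0],[0,0,0]],[0.5,[0.042,0,0],[0,0,0]],[0.5,[0.042,0,0],[0,0,0]],[0.5,[0.034,0,0],[0,0,0]],[0.5,[0,0,0],[0,0,0]],[0.5,[0,0,0],[0,0,0]]]'
python3 go.py .4675 .331 .16 95.3
python3 - <<'E'
from bench import vision
from h import *
s=vision.snapshot("wrist"); np.savez("w3.npz",**s); print(pix(s,[[.467,.331,.09]]))
u,v=pix(s,[[.467,.331,.06]])[0]; print(u,v)
for b in blobs(s["color"].max(2)<60,(int(u)-40,int(v)-45,int(u)+40,int(v)+35),20): print(b[0].round(1),b[1],b[2],onz(s,[b[0]],.08).round(4))
cv2.imwrite("pics/wrist3.png",s["color"][:,:,::-1])
E
```

```text
t 5.2 tcp [ 0.5249 -0.2021  0.1587] [-1.7994e+02 -4.0000e-02  9.4900e+01] shift mm [536.1 -11.7  -1. ] turn [-0.06 -0.04 -0.4 ] after-turn shift [536.1  -7.9  -1.3] F [-0.2  0.  -0.1] w 56.7 ff 0.0
time: 6.0
tool_pos: [0.4934, 0.1381, 0.1595]
ee_rot: [-3.141, -0.001, 1.663]
wrist_force: [0.9, 0.3, -0.8]
width: 0.0472
finger_force: 0.0
time: 6.7
tool_pos: [0.4751, 0.3373, 0.159]
ee_rot: [-3.14, 0.001, 1.664]
wrist_force: [0.4, -0.6, -0.5]
width: 0.0471
finger_force: 0.0
t 6.7 tcp [0.4751 0.3373 0.159 ] [-1.7993e+02  5.0000e-02  9.5340e+01] shift mm [-5.6 -8.2 -1. ] turn [-0.07  0.05  0.04] after-turn shift [-5.6 -8.1 -1. ] F [ 0.4 -0.6 -0.5] w 47.1 ff 0.0
[[246.42754664 207.93222446]]
247.4725659944917 198.85087325703796
[246.4 197.8] 448 ((246.0, 197.5), (20.0, 27.0), 0.0) [[0.4661 0.337  0.08  ]]
[214.6 227.1] 70 ((213.5, 226.0), (12.0, 7.0), 90.0) [[0.4407 0.3081 0.08  ]]
```

View pics/wrist3.png

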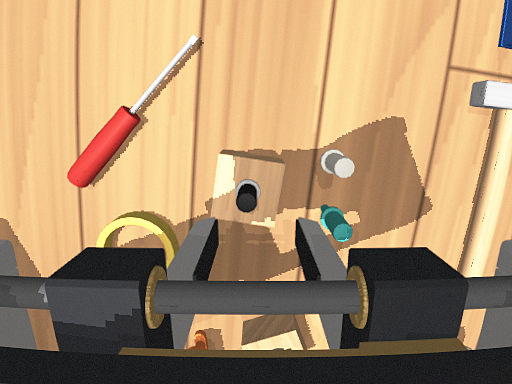

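The pin's black grip is at (247,198) in the stand, with the turquoise piece at (338,224), the white one at (340,165) and the tape at (138,240). I'll work out its centre from the edge of the top.

```bash
python3 - <<'E'
from h import *
s=dict(np.load("w3.npz")); c=s["color"]
print("near edge",onz(s,[(246.4,211.5)],.09)+[0,.009,0],"mid",onz(s,[(246.4,201)],.09), "bottom-far", onz(s,[(247.5,184)],.05)-[0,.009,0])
m=c.max(2)<60
for y in range(183,213,3): r=np.nonzero(m[y,225:270])[0]; print(y,r.min()+225,r.max()+225)
st=((c[:,:,0].astype(int)-c[:,:,2])>20)
E
```

```text
near edge [[0.46724198 0.33693707 0.09      ]] mid [[0.46646705 0.33689475 0.09      ]] bottom-far [[0.46570494 0.33378624 0.05      ]]Traceback (most recent call last):
  File "<stdin>", line 5, in <module>
    return umr_minimum(a, axis, None, out, keepdims, initial, where)
ValueError: zero-size array to reduction operation minimum which has no identity
```

```bash
python3 go.py .4668 .335 .059 95.3; python3 -m crank '[[0.5,[-0.0015,-0.0082,0],[0,0,0]],[0.5,[0,0,0.035],[0,0,0]],[0.5,[0,0,0.035],[0,0,0]],[0.5,[0,0,0.015],[0,0,0]],[0.5,[0,0,0],[0,0,0]],[0.5,[0,0,0],[0,0,0]]]'
python3 go.py .4668 .335 .059 95.3
python3 - <<'E'
from bench import vision
from h import *
s=vision.snapshot("wrist"); np.savez("w4.npz",**s)
u,v=pix(s,[[.4668,.335,.09]])[0]; print(u,v,pix(s,[[.4668,.335,.05]]))
for b in blobs(s["color"].max(2)<60,(int(u)-18,int(v)-40,int(u)+18,int(v)+25),20): print(b[0].round(1),b[1],b[2],onz(s,[b[0]],.08).round(4))
c=s["color"][:,:,::-1][130:310,140:380]; cv2.imwrite("pics/wrist4.png",cv2.resize(c,(800,600)))
E
```

```text
t 6.75 tcp [0.4756 0.3364 0.1591] [-1.7995e+02  4.0000e-02  9.5250e+01] shift mm [ -0.5  -8.8 100.1] turn [-0.05  0.04 -0.05] after-turn shift [ -0.6  -8.9 100.1] F [-0.1 -1.5  0.9] w 46.9 ff 0.0
time: 7.35
tool_pos: [0.469, 0.3337, 0.0756]
ee_rot: [3.14, -0.001, 1.66]
wrist_force: [1.1, 0.2, 0.4]
width: 0.0472
finger_force: 0.0
t 7.35 tcp [0.469  0.3337 0.0756] [ 1.7993e+02 -3.0000e-02  9.5120e+01] shift mm [ 1.5 -2.1 16.6] turn [ 0.07 -0.03 -0.18] after-turn shift [ 1.5 -2.1 16.6] F [1.1 0.2 0.4] w 47.2 ff 0.0
253.45226163719533 237.1633032592049 [[253.90048736 215.68935741]]
[252.7 227.1] 1096 ((252.5, 227.0), (44.0, 29.0), 90.0) [[0.4661 0.3373 0.08  ]]
```

View pics/wrist4.png

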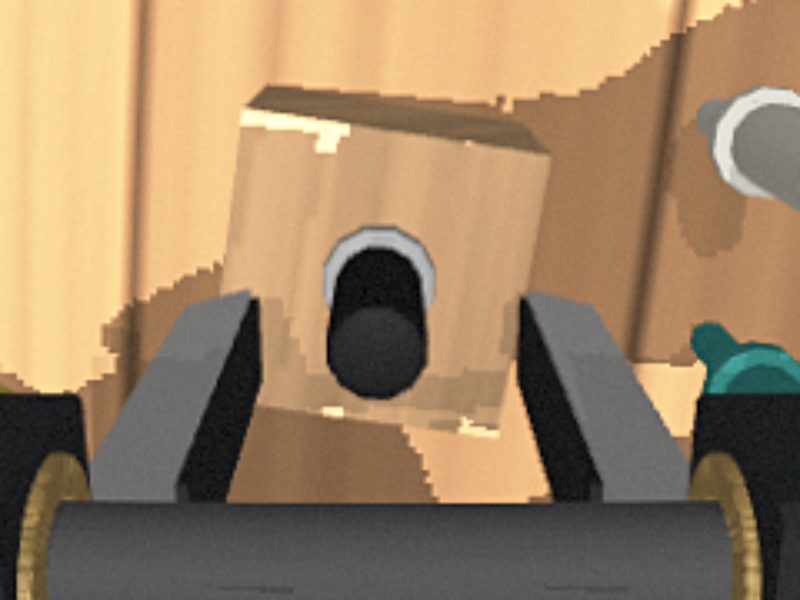

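The pin's top disc is at crop (377,352), i.e. full pixels (253.1,235.6). It stands centred in the stand between the fingers, and the turquoise piece is well outside at crop (750,370).

```bash
python3 -m crank '[[0.5,[0.002,-0.0022,0.008],[0,0,0]],[0.5,[0,0,0.0085],[0,0,0]],[0.5,[0,0,0],[0,0,0]],[1,[0,0,0],[0,0,0]],[1,[0,0,0],[0,0,0]],[1,[0,0,0],[0,0,0]],[1,[0,0,0],[0,0,0]],[1,[0,0,0],[0,0,0]]]'
python3 go.py .4666 .3357 .059 95.3
```

```text
time: 8.2
tool_pos: [0.4662, 0.3358, 0.0582]
ee_rot: [3.141, -0.0, 1.661]
wrist_force: [0.2, 0.6, 1.4]
width: 0.0177
finger_force: 30.0
t 8.2 tcp [0.4662 0.3358 0.0582] [ 1.7997e+02 -1.0000e-02  9.5180e+01] shift mm [-0.1  0.4 -0.8] turn [ 0.03 -0.01 -0.12] after-turn shift [-0.1  0.4 -0.8] F [0.2 0.6 1.4] w 17.7 ff 30.0
```

```bash
python3 -m crank '[[1,[0,0,-0.03],[0,0,0]],[1,[0,0,-0.03],[0,0,0]],[1,[0,0,-0.03],[0,0,0]],[1,[0,0,-0.03],[0,0,0]],[1,[0,0,0],[0,0,0]]]'
python3 go.py .5215 -.160 .178 95.3
```

```text
time: 8.7
tool_pos: [0.4683, 0.3371, 0.1836]
ee_rot: [3.132, -0.004, 1.661]
wrist_force: [0.1, -0.4, -0.4]
width: 0.0172
finger_force: 30.0
t 8.7 tcp [0.4683 0.3371 0.1836] [179.46  -0.25  95.18] shift mm [-499.9    8.     3.5] turn [ 0.54 -0.24 -0.12] after-turn shift [-499.9    7.     5.6] F [ 0.1 -0.4 -0.4] w 17.2 ff 30.0
```

```bash
python3 -m crank '[[1,[-0.041,0.0006,0],[0,0,0]],[1,[-0.041,0.0006,0],[0,0,0]],[1,[-0.041,0.0006,0],[0,0,0]],[1,[-0.041,0.0006,0],[0,0,0]],[1,[-0.041,0.0006,0],[0,0,0]],[1,[-0.041,0.0006,0],[0,0,0]],[1,[-0.041,0.0006,0],[0,0,0]],[1,[-0.041,0.0006,0],[0,0,0]]]'
python3 -m crank '[[1,[-0.041,0.0006,0],[0,0,0]],[1,[-0.041,0.0006,0],[0,0,0]],[1,[-0.041,0.0006,0],[0,0,0]],[1,[-0.041,0.0006,0],[0,0,0]],[1,[-0.005,0,0],[0,0,0]],[1,[0,0,0],[0,0,0]],[1,[0,0,0],[0,0,0]],[1,[0,0,0],[0,0,0]]]'
python3 go.py .5215 -.160 .15 95.3
python3 - <<'E'
from bench import vision
from h import *
s=vision.snapshot("wrist"); np.savez("w5.npz",**s)
c=s["color"][:,:,::-1][130:310,140:380]; cv2.imwrite("pics/wrist5.png",cv2.resize(c,(800,600)))
E
```

```text
time: 9.5
tool_pos: [0.4995, 0.0079, 0.1761]
ee_rot: [-3.139, -0.0, 1.661]
wrist_force: [0.9, 0.4, -0.5]
width: 0.0174
finger_force: 30.0
time: 10.3
tool_pos: [0.5179, -0.1572, 0.1776]
ee_rot: [-3.141, -0.001, 1.663]
wrist_force: [-0.1, 0.6, -0.9]
width: 0.0174
finger_force: 30.0
t 10.3 tcp [ 0.5179 -0.1572  0.1776] [-1.7997e+02 -4.0000e-02  9.5280e+01] shift mm [-3.2  3.3 27.6] turn [-0.03 -0.04 -0.02] after-turn shift [-3.2  3.3 27.6] F [-0.1  0.6 -0.9] w 17.4 ff 30.0
```

View pics/wrist5.png

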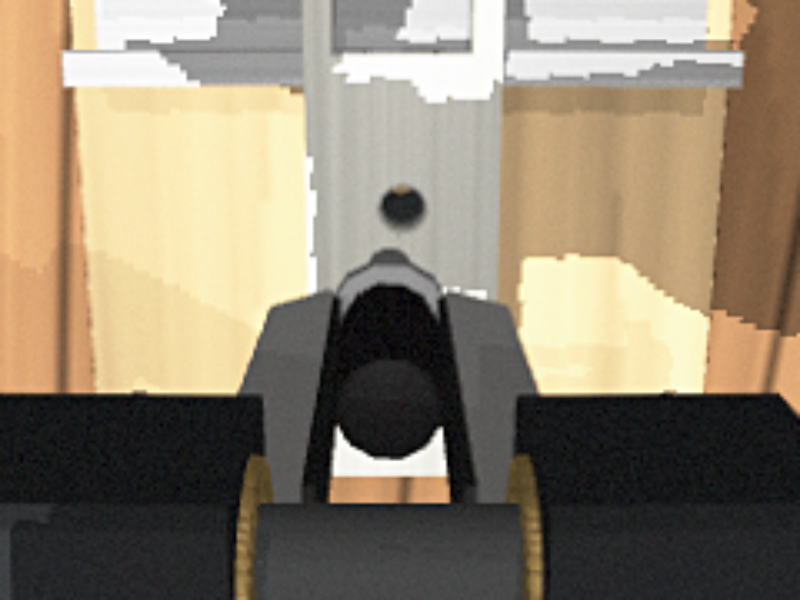

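The pin's top disc is at crop (388,408), its tip shows at (388,255), and the arm hole is at (402,207). I'll work out the offset in this one view.

```bash
python3 - <<'E'
from h import *
s=dict(np.load("w5.npz")); f=lambda x,y:(x/3.3333+140-.35,y/3.3333+130-.35)
p=onz(s,[f(388,408)],.2094)[0]; t=onz(s,[f(388,255)],.127)[0]; c=s["color"].astype(int)
h=onz(s,[f(402,207)],.064)[0]; print("pin top",p.round(4),"tip(approx, front edge)",t.round(4),"hole",h.round(4))
dk=(c.max(2)<100)|((c[:,:,0]-c[:,:,2])>35)
for b in blobs(dk,(250,180,271,202),20): print(b[0],b[1],onz(s,[b[0]],.064))
E
```

```text
pin top [ 0.5173 -0.1569  0.2094] tip(approx, front edge) [ 0.5171 -0.156   0.127 ] hole [ 0.5214 -0.1589  0.064 ]
[260.28455285 191.59349593] 123 [[ 0.52138012 -0.15878421  0.064     ]]
```

```bash
python3 -m crank '[[1,[-0.003,0.0035,0.02],[0,0,0]],[1,[0,0,0.02],[0,0,0]],[1,[0,0,0.014],[0,0,0]],[1,[0,0,0],[0,0,0]],[1,[0,0,0],[0,0,0]],[1,[0,0,0],[0,0,0]]]'
python3 go.py .5217 -.1597 .115 95.3
```

```text
time: 10.95
tool_pos: [0.5225, -0.1613, 0.1253]
ee_rot: [3.14, 0.001, 1.662]
wrist_force: [-0.1, -1.2, -0.4]
width: 0.0173
finger_force: 30.0
t 10.95 tcp [ 0.5225 -0.1613  0.1253] [1.7988e+02 7.0000e-02 9.5200e+01] shift mm [ 1.7 -0.7 10.3] turn [ 0.12  0.07 -0.1 ] after-turn shift [ 1.7 -0.7 10.3] F [-0.1 -1.2 -0.4] w 17.3 ff 30.0
```

```bash
python3 -m crank '[[1,[0.0015,-0.0007,0.008],[0,0,0]],[1,[0,0,0],[0,0,0]],[1,[0,0,0],[0,0,0]],[1,[0,0,0],[0,0,0]]]'
python3 go.py .5217 -.1597 .115 95.3
python3 - <<'E'
from bench import vision
from h import *
s=vision.snapshot("wrist"); np.savez("w6.npz",**s)
c=s["color"][:,:,::-1][160:280,180:340]; cv2.imwrite("pics/wrist6.png",cv2.resize(c,(800,600),interpolation=2))
E
```

```text
time: 11.35
tool_pos: [0.521, -0.1599, 0.1161]
ee_rot: [3.141, 0.0, 1.661]
wrist_force: [-0.5, 0.2, -1.1]
width: 0.0175
finger_force: 30.0
t 11.35 tcp [ 0.521  -0.1599  0.1161] [1.7999e+02 1.0000e-02 9.5170e+01] shift mm [0.2 0.7 1.1] turn [ 0.01  0.01 -0.13] after-turn shift [0.2 0.7 1.1] F [-0.5  0.2 -1.1] w 17.5 ff 30.0
```

View pics/wrist6.png

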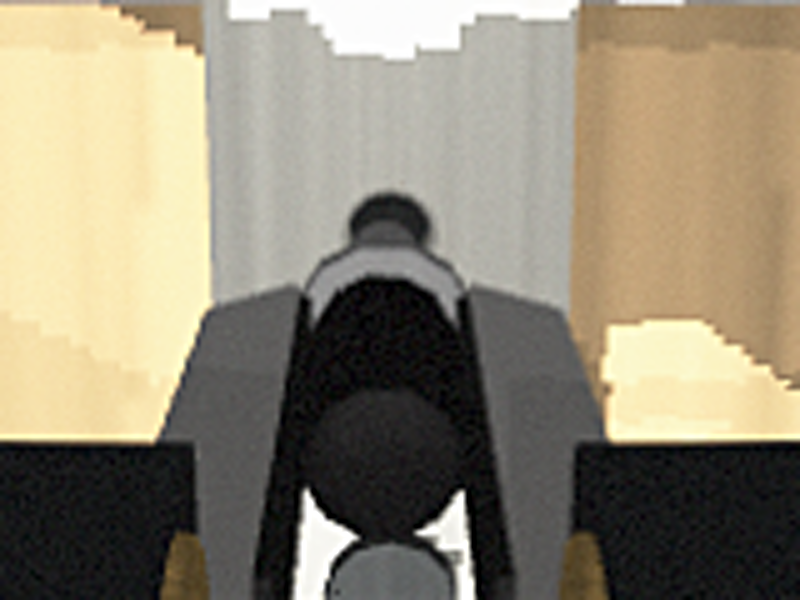

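The shank tip is at crop (387,225), inside the hole's outline (345–432, far edge 192). It is centred sideways and perhaps slightly short along the arm, so I'll nudge it and lower with the force checked.

```bash
python3 -m crank '[[1,[0.0006,0.0004,0.004],[0,0,0]],[1,[0,0,0.004],[0,0,0]],[1,[0,0,0.003],[0,0,0]],[1,[0,0,0],[0,0,0]],[1,[0,0,0],[0,0,0]]]'
python3 go.py .5217 -.1595 .076 95.3
```

```text
time: 11.9
tool_pos: [0.5212, -0.1592, 0.1047]
ee_rot: [-3.141, -0.0, 1.661]
wrist_force: [-0.4, 0.2, -0.5]
width: 0.0175
finger_force: 30.0
t 11.9 tcp [ 0.5212 -0.1592  0.1047] [-1.7998e+02 -1.0000e-02  9.5180e+01] shift mm [-0.4  0.5 28.7] turn [-0.02 -0.01 -0.12] after-turn shift [-0.3  0.5 28.7] F [-0.4  0.2 -0.5] w 17.5 ff 30.0
```

```bash
python3 -m crank '[[1,[0,0,0.004],[0,0,0]],[1,[0,0,0.004],[0,0,0]],[1,[0,0,0],[0,0,0]],[1,[0,0,0],[0,0,0]]]'
python3 go.py .5217 -.1595 .0772 95.3; python3 -m crank '[[1,[0,0,0.004],[0,0,0]],[1,[0,0,0.004],[0,0,0]],[1,[0,0,0.004],[0,0,0]],[1,[0,0,0],[0,0,0]],[1,[0,0,0],[0,0,0]]]'
python3 go.py .5217 -.1595 .0772 95.3
```

```text
time: 12.3
tool_pos: [0.5211, -0.1592, 0.0967]
ee_rot: [-3.141, -0.0, 1.661]
wrist_force: [-0.9, -0.0, -0.2]
width: 0.0174
finger_force: 30.0
t 12.3 tcp [ 0.5211 -0.1592  0.0967] [-1.7997e+02 -1.0000e-02  9.5180e+01] shift mm [-0.4  0.5 19.5] turn [-0.03 -0.01 -0.12] after-turn shift [-0.4  0.5 19.5] F [-0.9 -0.  -0.2] w 17.4 ff 30.0
time: 12.8
tool_pos: [0.5212, -0.1592, 0.0847]
ee_rot: [-3.141, -0.0, 1.661]
wrist_force: [0.2, -0.3, 0.1]
width: 0.0174
finger_force: 30.0
t 12.8 tcp [ 0.5212 -0.1592  0.0847] [-1.7998e+02 -1.0000e-02  9.5180e+01] shift mm [-0.4  0.5  7.5] turn [-0.02 -0.01 -0.12] after-turn shift [-0.4  0.5  7.5] F [ 0.2 -0.3  0.1] w 17.4 ff 30.0
```

```bash
python3 -m crank '[[1,[0,0,0.003],[0,0,0]],[1,[0,0,0.003],[0,0,0]],[1,[0,0,0.001],[0,0,0]],[1,[0,0,0],[0,0,0]]]'
python3 -m crank '[[1,[0,0,0.001],[0,0,0]],[1,[0,0,0],[0,0,0]],[1,[0,0,0],[0,0,0]]]'
```

```text
time: 13.2
tool_pos: [0.5211, -0.1592, 0.0776]
ee_rot: [-3.141, -0.0, 1.661]
wrist_force: [0.1, 0.4, -0.5]
width: 0.0174
finger_force: 30.0
time: 13.5
tool_pos: [0.5214, -0.1593, 0.0772]
ee_rot: [3.141, 0.0, 1.661]
wrist_force: [0.2, -0.3, 0.5]
width: 0.0173
finger_force: 30.0
```

```bash
python3 -m crank '[[1,[0,0,0.0015],[0,0,0]],[1,[0,0,0],[0,0,0]],[1,[0,0,0],[0,0,0]]]'
```

```text
time: 13.8
tool_pos: [0.5217, -0.1593, 0.0771]
ee_rot: [3.14, 0.001, 1.661]
wrist_force: [-3.0, 1.6, 5.3]
width: 0.0175
finger_force: 30.0
```

```bash
python3 -m crank '[[0.6,[0,0,0],[0,0,0]],[0.6,[0,0,0],[0,0,0]],[0.6,[0,0,0],[0,0,0]],[0.6,[0,0,-0.02],[0,0,0]],[0.6,[0,0,-0.035],[0,0,0]],[0.6,[0,0,-0.035],[0,0,0]],[0.6,[0.04,0,0],[0,0,0]],[0.6,[0.04,0,0],[0,0,0]]]'
python3 -m crank '[[0.6,[0.04,0.003,0],[0,0,0]],[0.6,[0.04,0.003,0],[0,0,0]],[0.6,[0.04,0.003,0],[0,0,0]],[0.6,[0.04,0.003,0],[0,0,0]],[0.6,[0.04,0.003,0],[0,0,0]],[0.6,[0.017,0.003,0],[0,0,0]],[0.6,[0,0,0],[0,0,8.5]],[0.6,[0,0,0],[0,0,8.5]]]'
python3 -m crank '[[0.6,[0,0,0],[0,0,8.5]],[0.6,[0,0,0],[0,0,8.5]],[0.6,[0,0,0],[0,0,8.5]],[0.6,[0,0,0],[0,0,8.5]],[0.6,[0,0,0],[0,0,8.5]],[0.6,[0,0,0],[0,0,8.3]],[0.6,[0,0,0],[0,0,0]],[0.6,[0,0,0],[0,0,0]]]'
python3 go.py .516 .139 .17 27.4
python3 - <<'E'
from bench import vision
from h import *
s=vision.snapshot("wrist"); np.savez("w7.npz",**s)
for b in blobs(s["color"].max(2)<60,(200,130,310,245),60): print(b[0].round(1),b[1],b[2],onz(s,[b[0]],.085).round(4))
c=s["color"][:,:,::-1][130:310,140:380]; cv2.imwrite("pics/wrist7.png",cv2.resize(c,(800,600)))
E
```

```text
time: 14.6
tool_pos: [0.5149, -0.0797, 0.167]
ee_rot: [3.138, 0.001, 1.658]
wrist_force: [0.8, 0.8, 0.2]
width: 0.0376
finger_force: 0.0
time: 15.4
tool_pos: [0.5122, 0.1392, 0.165]
ee_rot: [-3.141, 0.0, 1.36]
wrist_force: [0.0, 1.0, 0.3]
width: 0.0377
finger_force: 0.0
time: 16.2
tool_pos: [0.5123, 0.1382, 0.1652]
ee_rot: [-3.142, 0.0, 0.481]
wrist_force: [-0.0, 0.1, -0.2]
width: 0.0378
finger_force: 0.0
t 16.2 tcp [0.5123 0.1382 0.1652] [-1.800e+02  2.000e-02  2.755e+01] shift mm [ 3.6  0.9 -4.8] turn [-0.    0.02  0.15] after-turn shift [ 3.6  0.9 -4.8] F [-0.   0.1 -0.2] w 37.8 ff 0.0
[254.5 182.6] 339 ((254.54139709472656, 189.79653930664062), (14.09328556060791, 48.152061462402344), 3.3664605617523193) [[0.5238 0.1453 0.085 ]]
[291.3 234.4] 169 ((293.0, 231.5), (10.0, 25.0), 0.0) [[0.4975 0.095  0.085 ]]
[221.3 234.8] 175 ((220.0, 232.0), (24.0, 10.0), 90.0) [[0.4685 0.1496 0.085 ]]
```

View pics/wrist7.png

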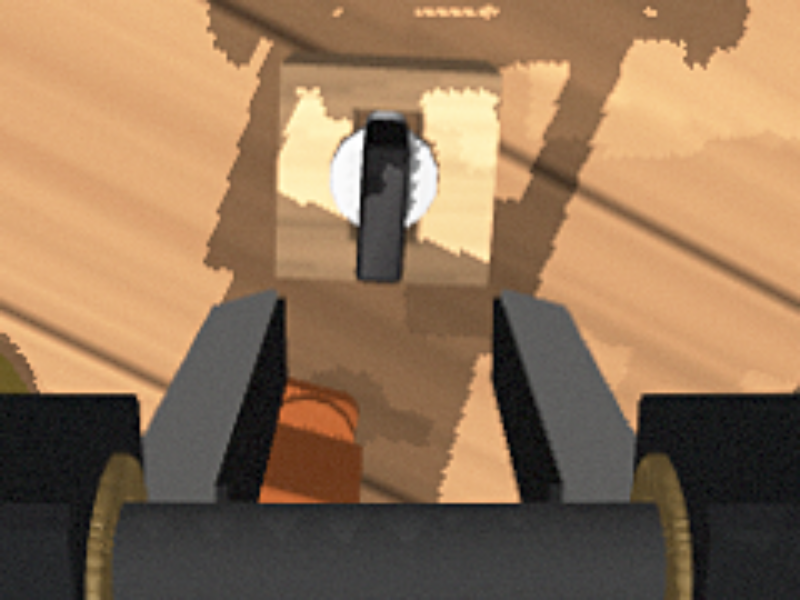

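The bolt's top face spans crop (389,145) to (378.5,282), on its white collar in the pocket. The orange look-alike lies at (315,440), under the space between the fingers but nearer the robot.

```bash
python3 - <<'E'
from h import *
s=dict(np.load("w7.npz")); f=lambda x,y:(x/3.3333+140-.35,y/3.3333+130-.35)
P=onz(s,[f(388.5,145),f(378.5,282)],.095); d=P[0]-P[1]; print(P.round(4),"c",P.mean(0).round(4),"len",np.linalg.norm(d),"yaw",np.degrees(np.arctan2(d[1],d[0])))
Q=onz(s,[f(283,65),f(500,72),f(490,285),f(277,278)],.045); e=Q[0]+Q[1]-Q[2]-Q[3]; print("stand c",Q.mean(0).round(4),"yaw",np.degrees(np.arctan2(e[1],e[0])))
print("orange",onz(s,[f(330,400),f(360,450)],.03).round(3))
E
```

```text
[[0.5332 0.1486 0.095 ]
 [0.5013 0.1347 0.095 ]] c [0.5172 0.1416 0.095 ] len 0.03479196842853886 yaw 23.458548817890076
stand c [0.5168 0.1404 0.045 ] yaw 25.460629027124437
orange [[0.44  0.121 0.03 ]
 [0.429 0.105 0.03 ]]
```

```bash
python3 go.py .5172 .1415 .065 24.2; python3 -m crank '[[0.6,[0.0057,-0.0007,0.03],[0,0,3.4]],[0.6,[0,0,0.02],[0,0,0]],[0.6,[0,0,0],[0,0,0]],[0.6,[0,0,0],[0,0,0]]]'
python3 go.py .5172 .1415 .065 24.2
python3 - <<'E'
from bench import vision
from h import *
s=vision.snapshot("wrist"); np.savez("w8.npz",**s); m=s["color"].max(2)<75
u,v=pix(s,[[.5172,.1415,.095]])[0]; print(u,v,pix(s,[[.5335,.1488,.095],[.5007,.1342,.095]]))
for y in range(int(v)-34,int(v)+26,4):
    r=np.nonzero(m[y,int(u)-22:int(u)+22])[0]; print(y,(r.min()+int(u)-22,r.max()+int(u)-22,len(r)) if len(r) else None)
E
```

```text
t 16.25 tcp [0.5124 0.1382 0.1652] [-1.800e+02  2.000e-02  2.752e+01] shift mm [  5.9  -0.7 100.2] turn [-0.    0.02  3.32] after-turn shift [  5.8  -1.1 100.2] F [ 1.5 -0.3  0.6] w 37.4 ff 0.0
time: 16.65
tool_pos: [0.5171, 0.1414, 0.1156]
ee_rot: [-3.142, 0.001, 0.42]
wrist_force: [-0.3, 0.3, 0.3]
width: 0.0376
finger_force: 0.0
t 16.65 tcp [0.5171 0.1414 0.1156] [-1.800e+02  3.000e-02  2.404e+01] shift mm [ 0.2 -0.  50.6] turn [-0.    0.03 -0.16] after-turn shift [ 0.1 -0.  50.6] F [-0.3  0.3  0.3] w 37.6 ff 0.0
255.32633125050236 219.90073768777341 [[255.28223516 193.99859842]
 [255.25066371 244.95603755]]
185 (np.int64(248), np.int64(262), 15)
189 (np.int64(247), np.int64(262), 16)
193 (np.int64(247), np.int64(263), 17)
197 (np.int64(247), np.int64(263), 11)
201 (np.int64(247), np.int64(263), 16)
205 (np.int64(247), np.int64(263), 17)
209 (np.int64(247), np.int64(263), 17)
213 (np.int64(247), np.int64(263), 8)
217 (np.int64(247), np.int64(262), 5)
221 (np.int64(246), np.int64(263), 7)
225 (np.int64(247), np.int64(263), 9)
229 (np.int64(247), np.int64(263), 10)
233 (np.int64(247), np.int64(263), 12)
237 (np.int64(247), np.int64(263), 13)
241 (np.int64(247), np.int64(263), 16)
```

The grip's edges run straight at columns 247–263 and are centred on the predicted column 255, so yaw 24° is right. I'll lower and grip it.

```bash
python3 -m crank '[[0.6,[0,0,0.025],[0,0,0]],[0.6,[0,0,0.025],[0,0,0]],[0.6,[0,0,0],[0,0,0]],[1,[0,0,0],[0,0,0]],[1,[0,0,0],[0,0,0]],[1,[0,0,0],[0,0,0]],[1,[0,0,0],[0,0,0]],[1,[0,0,0],[0,0,0]]]'
python3 go.py .5172 .1415 .065 24.2
```

```text
time: 17.5
tool_pos: [0.5182, 0.1417, 0.0671]
ee_rot: [3.141, -0.003, 0.419]
wrist_force: [-0.3, 0.1, 5.0]
width: 0.0117
finger_force: 30.0
t 17.5 tcp [0.5182 0.1417 0.0671] [ 1.7997e+02 -1.7000e-01  2.3980e+01] shift mm [-1.  -0.2  2.1] turn [ 0.03 -0.17 -0.22] after-turn shift [-1.  -0.2  2.1] F [-0.3  0.1  5. ] w 11.7 ff 30.0
```

```bash
python3 -m crank '[[1,[0,0,0],[0,0,0]],[1,[0,0,0],[0,0,0]]]'; python3 - <<'E'
from bench import vision
from h import *
s=vision.snapshot("wrist"); np.savez("w9.npz",**s); m=s["color"].max(2)<75
P=pix(s,[[.5182,.1417,.095],[.5345,.149,.095],[.5018,.1344,.095]]); print(P); u,v=P[0]
for y in range(int(v)-44,int(v)+40,4):
    r=np.nonzero(m[y,int(u)-20:int(u)+20])[0]; print(y,(r.min()+int(u)-20,r.max()+int(u)-20,len(r)) if len(r) else None, s["color"][y,int(u)],round(float(s["z_map"][y,int(u)]),3))
E
```

```text
time: 17.7
tool_pos: [0.5182, 0.1417, 0.0671]
ee_rot: [3.141, -0.003, 0.419]
wrist_force: [-0.5, -0.4, 5.6]
width: 0.0119
finger_force: 30.0
[[255.11227409 249.41184206]
 [255.01298206 216.62966362]
 [255.13219118 280.44563984]]
205 (np.int64(247), np.int64(265), 19) [24 18 25] 0.183
209 (np.int64(247), np.int64(266), 20) [32 26 26] 0.174
213 (np.int64(246), np.int64(266), 21) [15 16 16] 0.168
217 (np.int64(246), np.int64(267), 22) [14 10  9] 0.16
221 (np.int64(244), np.int64(268), 25) [34 30 31] 0.158
225 (np.int64(244), np.int64(269), 26) [41 39 40] 0.16
229 (np.int64(243), np.int64(269), 27) [32 31 34] 0.161
233 (np.int64(243), np.int64(270), 28) [42 45 43] 0.16
237 (np.int64(242), np.int64(270), 29) [35 35 37] 0.161
241 (np.int64(242), np.int64(271), 30) [33 30 33] 0.163
245 (np.int64(241), np.int64(271), 26) [33 32 33] 0.163
249 (np.int64(241), np.int64(272), 32) [35 31 34] 0.164
253 (np.int64(240), np.int64(272), 33) [30 28 33] 0.163
257 (np.int64(240), np.int64(273), 34) [35 33 36] 0.163
261 (np.int64(239), np.int64(273), 35) [34 32 36] 0.165
265 (np.int64(239), np.int64(274), 36) [34 35 33] 0.164
269 (np.int64(238), np.int64(274), 37) [41 42 41] 0.166
273 (np.int64(238), np.int64(274), 32) [70 67 68] 0.166
277 (np.int64(238), np.int64(274), 32) [67 61 63] 0.165
281 (np.int64(235), np.int64(274), 40) [54 52 51] 0.077
285 (np.int64(235), np.int64(274), 40) [58 57 57] 0.076
```

```bash
python3 - <<'E'
from h import *
s=dict(np.load("w9.npz"))
for u,v in [(255,230),(255,249),(255,265)]:
    c,d=ray(s,[(u,v)]); print((c+d[0]*s["z_map"][v,u]).round(4))
m=s["z_map"]
for u,v in [(150,200),(200,190),(310,190),(290,160),(220,160),(256,195),(235,200),(275,200)]:
    c,d=ray(s,[(u,v)]); print(u,v,s["color"][v,u],(c+d[0]*m[v,u]).round(4))
E
```

```text
[0.5277 0.146  0.0942]
[0.5174 0.1414 0.0926]
[0.51   0.1381 0.0949]
150 200 [242 195 138] [ 0.4844  0.2219 -0.0005]
200 190 [162 122  87] [ 0.5087  0.1872 -0.0021]
310 190 [245 199 143] [ 0.5454  0.1054 -0.0009]
290 160 [183 138 100] [ 0.5608  0.1306 -0.0018]
220 160 [146 108  78] [ 0.538   0.1816 -0.0022]
256 195 [153 155 159] [0.5293 0.1463 0.0244]
235 200 [178 142 103] [0.525  0.1596 0.0446]
275 200 [178 142 104] [0.5355 0.135  0.0429]
```

```bash
python3 -m crank '[[1,[0,0,-0.01],[0,0,0]],[1,[0,0,-0.025],[0,0,0]],[1,[0,0,-0.025],[0,0,0]],[1,[0,0,-0.025],[0,0,0]],[1,[0,0,-0.025],[0,0,0]],[1,[0,0,0],[0,0,0]],[1,[0,0,0],[0,0,0]]]'
python3 go.py .5164 -.106 .175 5.3
```

```text
time: 18.45
tool_pos: [0.517, 0.1413, 0.175]
ee_rot: [3.141, 0.0, 0.418]
wrist_force: [-0.3, -0.2, -2.6]
width: 0.0115
finger_force: 30.0
t 18.45 tcp [0.517  0.1413 0.175 ] [1.7999e+02 2.0000e-02 2.3970e+01] shift mm [-1.010e+02  2.258e+02  1.000e-01] turn [1.000e-02 2.000e-02 1.867e+01] after-turn shift [-23.4 246.2   0. ] F [-0.3 -0.2 -2.6] w 11.5 ff 30.0
```

```bash
python3 -m crank '[[1,[-0.0222,0.0286,0],[0,0,0]],[1,[-0.0222,0.0286,0],[0,0,0]],[1,[-0.0222,0.0286,0],[0,0,0]],[1,[-0.0222,0.0286,0],[0,0,0]],[1,[-0.0222,0.0286,0],[0,0,0]],[1,[-0.0222,0.0286,0],[0,0,0]],[1,[-0.0222,0.0286,0],[0,0,0]],[1,[0,0,0],[0,0,6.2]]]'
python3 -m crank '[[1,[0,0,0],[0,0,6.2]],[1,[0,0,0],[0,0,6.2]],[1,[0,0,0],[0,0,0]],[1,[0,0,0],[0,0,0]]]'
python3 go.py .5162 -.1047 .145 5.3
python3 - <<'E'
from bench import vision
from h import *
s=vision.snapshot("wrist"); np.savez("w10.npz",**s); Z=s["z_map"]; H,W=Z.shape
vv,uu=np.mgrid[:H,:W]; c,d=ray(s,np.c_[uu.ravel(),vv.ravel()]); X=(c+d*Z.ravel()[:,None]).reshape(H,W,3); X[Z==0]=9
for n,p in [("knob",[.5123,-.0605,.098]),("slot",[.5162,-.1047,.064]),("pin",[.5213,-.1595,.109]),("strut-near",[.43,-.1127,.053])]: print(n,pix(s,[p]).round(1))
def near(p,r): return np.hypot(X[...,0]-p[0],X[...,1]-p[1])<r
k=near((.5123,-.0605),.03)&(X[...,2]>.092)&(X[...,2]<.104); print("knob top",k.sum(),np.median(X[k],0).round(4))
a=near((.5162,-.1047),.018)&(X[...,2]<.055); print("slot deep",a.sum(),X[a].mean(0).round(4) if a.any() else 0)
a=near((.5162,-.1047),.05)&(abs(X[...,2]-.064)<.004); print("arm",a.sum(),X[a].mean(0).round(4))
p=near((.5213,-.1595),.03)&(X[...,2]>.1)&(X[...,2]<.115); print("pin top",p.sum(),np.median(X[p],0).round(4))
np.save("X10.npy",X)
E
```

```text
time: 19.25
tool_pos: [0.4542, -0.1079, 0.1727]
ee_rot: [-3.14, 0.005, 0.302]
wrist_force: [-0.6, 0.4, -1.9]
width: 0.0118
finger_force: 30.0
time: 19.65
tool_pos: [0.4557, -0.1043, 0.1737]
ee_rot: [-3.14, 0.003, 0.096]
wrist_force: [0.2, -0.2, -1.8]
width: 0.0115
finger_force: 30.0
t 19.65 tcp [ 0.4557 -0.1043  0.1737] [-1.7992e+02  1.7000e-01  5.5100e+00] shift mm [60.3  6.2 28.5] turn [-0.08  0.17  0.21] after-turn shift [60.3  6.  28.7] F [ 0.2 -0.2 -1.8] w 11.5 ff 30.0
knob [[207.8 126.2]]
slot [[262.5 125.5]]
pin [[335.  127.5]]
strut-near [[261.6 213.3]]
knob top 479 [ 0.5126 -0.0605  0.0969]
slot deep 670 [ 0.5163 -0.1059  0.0143]
arm 5244 [ 0.5174 -0.1064  0.063 ]
pin top 450 [ 0.5214 -0.1589  0.1076]
```

Knob and pin tops sit where expected (the pin top agrees with fully seated), so the arm is still at 0. Now moving over the oblong hole.

```bash
python3 -m crank '[[1,[0.03,0.003,0],[0,0,0.2]],[1,[0.0304,0.0034,0],[0,0,0]],[1,[0,0,0.02],[0,0,0]],[1,[0,0,0.02],[0,0,0]],[1,[0,0,0.006],[0,0,0]],[1,[0,0,0],[0,0,0]],[1,[0,0,0],[0,0,0]],[1,[0,0,0],[0,0,0]]]'
python3 go.py .5163 -.105 .114 5.3
```

```text
time: 20.5
tool_pos: [0.5179, -0.1057, 0.1309]
ee_rot: [3.14, -0.002, 0.091]
wrist_force: [-0.5, -0.5, -0.6]
width: 0.0115
finger_force: 30.0
t 20.5 tcp [ 0.5179 -0.1057  0.1309] [ 1.7994e+02 -1.4000e-01  5.1900e+00] shift mm [-1.6 -0.9 16.9] turn [ 0.06 -0.14 -0.11] after-turn shift [-1.6 -0.8 16.9] F [-0.5 -0.5 -0.6] w 11.5 ff 30.0
```

```bash
python3 -m crank '[[1,[-0.0015,-0.0008,0.008],[0,0,0]],[1,[0,0,0.004],[0,0,0]],[1,[0,0,0],[0,0,0]],[1,[0,0,0],[0,0,0]]]'
python3 go.py .5163 -.105 .0861 5.3
python3 -m crank '[[1,[0,0,0.005],[0,0,0]],[1,[0,0,0.005],[0,0,0]],[1,[0,0,0],[0,0,0]]]'
python3 go.py .5163 -.105 .0861 5.3
```

```text
time: 20.9
tool_pos: [0.5155, -0.1048, 0.1172]
ee_rot: [-3.142, 0.0, 0.09]
wrist_force: [-0.3, 0.4, -1.1]
width: 0.0118
finger_force: 30.0
t 20.9 tcp [ 0.5155 -0.1048  0.1172] [-1.7999e+02  2.0000e-02  5.1800e+00] shift mm [ 0.8  0.3 31.1] turn [-0.01  0.02 -0.12] after-turn shift [ 0.8  0.3 31.1] F [-0.3  0.4 -1.1] w 11.8 ff 30.0
time: 21.2
tool_pos: [0.5151, -0.1046, 0.1063]
ee_rot: [-3.141, 0.002, 0.09]
wrist_force: [-0.0, 0.0, -1.5]
width: 0.0118
finger_force: 30.0
t 21.2 tcp [ 0.5151 -0.1046  0.1063] [-1.7996e+02  1.0000e-01  5.1800e+00] shift mm [ 1.2  0.5 20.2] turn [-0.04  0.1  -0.12] after-turn shift [ 1.2  0.5 20.2] F [-0.   0.  -1.5] w 11.8 ff 30.0
```

```bash
python3 -m crank '[[1,[0.001,0.0004,0.003],[0,0,0]],[1,[0,0,0.005],[0,0,0]],[1,[0,0,0],[0,0,0]],[1,[0,0,0],[0,0,0]]]'
python3 -m crank '[[1,[0,0,0.005],[0,0,0]],[1,[0,0,0.004],[0,0,0]],[1,[0,0,0],[0,0,0]]]'
python3 go.py .5163 -.105 .0861 5.3
```

```text
time: 21.6
tool_pos: [0.5166, -0.1051, 0.0992]
ee_rot: [-3.141, 0.0, 0.09]
wrist_force: [-0.2, -0.3, -0.8]
width: 0.0119
finger_force: 30.0
time: 21.9
tool_pos: [0.5161, -0.1049, 0.0895]
ee_rot: [-3.141, 0.002, 0.09]
wrist_force: [-0.1, 0.1, -2.0]
width: 0.0114
finger_force: 30.0
t 21.9 tcp [ 0.5161 -0.1049  0.0895] [-1.7996e+02  1.0000e-01  5.1800e+00] shift mm [0.2 0.1 3.4] turn [-0.04  0.1  -0.12] after-turn shift [0.2 0.1 3.4] F [-0.1  0.1 -2. ] w 11.4 ff 30.0
```

```bash
python3 -m crank '[[1,[0,0,0.003],[0,0,0]],[1,[0,0,0],[0,0,0]],[1,[0,0,0],[0,0,0]]]'
python3 -m crank '[[1,[0,0,0.0015],[0,0,0]],[1,[0,0,0],[0,0,0]],[1,[0,0,0],[0,0,0]]]'
```

```text
time: 22.2
tool_pos: [0.5167, -0.1051, 0.0874]
ee_rot: [3.142, 0.0, 0.09]
wrist_force: [0.6, -0.7, -1.7]
width: 0.0117
finger_force: 30.0
time: 22.5
tool_pos: [0.5169, -0.1052, 0.0861]
ee_rot: [3.141, -0.0, 0.09]
wrist_force: [0.5, -0.0, -1.0]
width: 0.0114
finger_force: 30.0
```

```bash
python3 -m crank '[[1,[0,0,0.0012],[0,0,0]],[1,[0,0,0],[0,0,0]],[1,[0,0,0],[0,0,0]]]'
```

```text
time: 22.8
tool_pos: [0.5173, -0.1052, 0.0861]
ee_rot: [3.141, -0.002, 0.09]
wrist_force: [-1.6, 0.3, 5.2]
width: 0.0115
finger_force: 30.0
```

```bash
python3 -m crank '[[1,[-0.0006,0,-0.0007],[0,0,0]],[1,[0,0,0],[0,0,-8]],[1,[0,0,0],[0,0,-8]],[1,[0,0,0],[0,0,-8]],[1,[0,0,0],[0,0,-8]],[1,[0,0,0],[0,0,-8]],[1,[0,0,0],[0,0,0]]]'
python3 go.py .5163 -.105 .0861 95.3
```

```text
time: 23.5
tool_pos: [0.5167, -0.1055, 0.0861]
ee_rot: [3.14, -0.001, 0.788]
wrist_force: [0.7, -0.5, 4.0]
width: 0.0117
finger_force: 30.0
t 23.5 tcp [ 0.5167 -0.1055  0.0861] [ 1.799e+02 -3.000e-02  4.516e+01] shift mm [ 0.  -0.6 -0. ] turn [ 1.100e-01  1.000e-02 -5.014e+01] after-turn shift [ 0.5 -0.4  0. ] F [ 0.7 -0.5  4. ] w 11.7 ff 30.0
```

```bash
python3 -m crank '[[1,[0,0,-0.0005],[0,0,-8]],[1,[0,0,0],[0,0,-8]],[1,[0,0,0],[0,0,-8]],[1,[0,0,0],[0,0,0]]]'
python3 go.py .5163 -.105 .0861 95.3
python3 -m crank '[[1,[0,0,0],[0,0,-8]],[1,[0,0,0],[0,0,-8]],[1,[0,0,0],[0,0,-8]],[1,[0,0,0],[0,0,-2]],[1,[0,0,0],[0,0,0]],[1,[0,0,0],[0,0,0]]]'
python3 go.py .5163 -.105 .0861 95.3; python3 -c "
from bench import robot
print(robot.get_obs()['wrist_torque'])"
```

```text
time: 23.9
tool_pos: [0.5165, -0.1052, 0.0861]
ee_rot: [3.141, -0.0, 1.204]
wrist_force: [-0.1, 0.8, 3.0]
width: 0.0121
finger_force: 30.0
t 23.9 tcp [ 0.5165 -0.1052  0.0861] [179.95  -0.    69.01] shift mm [ 0.2 -0.2  0. ] turn [ 5.000e-02  1.000e-02 -2.629e+01] after-turn shift [ 0.3 -0.1  0. ] F [-0.1  0.8  3. ] w 12.1 ff 30.0
time: 24.5
tool_pos: [0.5164, -0.1052, 0.0861]
ee_rot: [3.141, 0.0, 1.658]
wrist_force: [1.2, 0.2, 1.8]
width: 0.0121
finger_force: 30.0
t 24.5 tcp [ 0.5164 -0.1052  0.0861] [1.7996e+02 1.0000e-02 9.4980e+01] shift mm [ 0.2 -0.1 -0. ] turn [ 0.04  0.01 -0.32] after-turn shift [ 0.2 -0.1 -0. ] F [1.2 0.2 1.8] w 12.1 ff 30.0
[-0.05557819 -0.39175351  0.03896285]
```

```bash
python3 -m crank '[[0.6,[0,0,0],[0,0,0]],[0.6,[0,0,0],[0,0,0]],[0.6,[0,0,0],[0,0,0]],[0.6,[0,0,-0.02],[0,0,0]],[0.6,[0,0,-0.04],[0,0,0]],[0.6,[0,0,-0.04],[0,0,0]],[0.6,[-0.04,0,0],[0,0,0]],[0.6,[-0.04,0,0],[0,0,0]]]'
python3 -m crank '[[0.6,[0,0,0],[0,0,0]],[0.6,[0,0,0],[0,0,0]]]'
python3 - <<'E'
from bench import vision
from h import *
s=vision.snapshot("wrist"); Z=s["z_map"]; H,W=Z.shape
vv,uu=np.mgrid[:H,:W]; c,d=ray(s,np.c_[uu.ravel(),vv.ravel()]); X=(c+d*Z.ravel()[:,None]).reshape(H,W,3); X[Z==0]=9
def top(n,p,r,z0,z1):
    m=(np.hypot(X[...,0]-p[0],X[...,1]-p[1])<r)&(X[...,2]>z0)&(X[...,2]<z1); q=X[m]
    print(n,m.sum(),np.median(q,0).round(4) if len(q) else "", pix(s,[[*p,z0]]).round(0))
    if n=="bolt" and len(q):
        (x,y),wh,a=cv2.minAreaRect((q[:,:2]*1000).astype(np.float32)); print(x,y,wh,a)
top("knob",(.5123,-.0605),.02,.09,.105); top("bolt",(.5163,-.105),.024,.105,.12); top("pin",(.5213,-.1595),.02,.1,.115)
t=vision.snapshot("top"); cv2.imwrite("pics/top_end.png",t["color"][:,:,::-1])
E
```

```text
time: 25.3
tool_pos: [0.5244, -0.1853, 0.1884]
ee_rot: [3.138, 0.002, 1.663]
wrist_force: [1.0, 0.4, -0.0]
width: 0.0379
finger_force: 0.0
time: 25.5
tool_pos: [0.5229, -0.1852, 0.1852]
ee_rot: [-3.14, -0.001, 1.659]
wrist_force: [0.4, 0.9, -0.3]
width: 0.0377
finger_force: 0.0
knob 516 [ 0.5076 -0.0616  0.0968] [[258.  47.]]
bolt 737 [ 0.5163 -0.1068  0.1128] [[258. 101.]]
516.32421875 -107.08816528320312 (11.895028114318848, 35.138187408447266) 5.105517864227295
pin 357 [ 0.5202 -0.1591  0.1076] [[258. 168.]]
```

```bash
python3 -c "
from bench import robot
print(robot.close_job())"
```

```text
the job is handed in; nothing more can be done
None
```

The job is handed in at about 25.6 s, with the pin and bolt seated by the last depth check and the bolt turned a quarter turn; turning it dragged the arm about 1.8° off zero, within the pin's play, and I left it there.

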